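# Unbolt the damp box and hold its lid part open

## Task

Draw the bolt on the lid of the plywood damp box all the way back out of its keeper, then raise the lid by its wooden T-handle to 40 degrees open, without swinging it far past that, so that a colleague can check the tiles inside. The lid falls shut if let go, so finish while still holding it: the gripper on the handle and the lid still at 40 degrees. Leave the cup, the tub and the test tile around the box where they are.

Things in the scene. Friction and masses are not known exactly. Their poses are not given: they have to be found in the camera images.
- damp_box: Plywood box fixed to the table, 220 (x) x 300 (y) x 95 mm high without its lid; with the 12 mm lid shut the flat top is at z = 107 mm. Origin at the centre of its underside; x points from its front to its hinged back, y along the hinge to its left (the end with the steel keeper), z up. The keeper is a steel staple on the outside of the +y end, 30 mm wide in x, its top 132 mm above the table.
- lid (a joint): Opening angle of the lid in rad: 0 shut, grows as the front edge rises; stop at 1.6. Plywood lid 220 x 300 x 12 mm, about 0.6 kg with its fittings (may vary), hinge without spring or noticeable friction, so it falls shut when let go. It cannot open more than about 2 degrees while the bolt is in the keeper.
- lid_hinge (a point): Middle of the hinge line, at the far top edge of the box: 110 mm behind the box's centre, 95 mm above the table. Turns with the lid; hinge line along its y.
- handle_bar (a point): Centre of the cross bar of the wooden T-handle on the lid, on a 14 mm stem midway along the lid: a cylinder 24 mm thick and 40 mm long, parallel to the hinge line, its centre 45 mm above the lid's top face, 190 mm in front of the hinge line and 57 mm above it with the lid shut. Gripped across its two flat ends it pivots between the fingers as the lid turns.
- bolt (a joint): How far the bolt is drawn, in m: 0 home in the keeper, 0.040 fully back at its stop; it leaves the keeper at about 0.020. It slides in the -y direction of the box (away from the keeper) with about 1.5 N of friction and stays where it is left.
- bolt_knob (a point): On the upright knob of the steel bolt (a 12 mm pin with a 15 mm thick head), 10 mm below its top, 47 mm above the lid's top face. The bolt is a 10 mm rod on the lid along y, midway between front and back edges; the knob is 112 mm left (+y) of the box's centre when home. Two straps over the rod, 20 mm high, stand 45 and 137 mm left of the centre.
- cup: Unglazed clay cup, 68 mm wide, 62 mm high, beside the box's keeper end; origin under its centre. To be left alone.
- tub: Round plastic tub, 88 mm wide, 66 mm high, beside the other end of the box; origin under its centre. To be left alone.
- tile: Flat glaze test tile, 63 x 40 x 8 mm, lying in front of the box; origin under its centre. To be left alone.

How it is judged:
On the way, in this order (a step that is already met when the one before it is completed fails the run):
1. the bolt is drawn fully back while the lid is still shut (value of joint bolt above 0.033 m and value of joint lid below 0.08 rad), for 0.1 s.
2. the lid is off the box, raised by its handle (value of joint lid above 0.25 rad and contact force between the fingers and lid above 1 N and distance between the grasp point and handle_bar below 0.04 m), for 0.1 s.
At the end, for the whole second after the job is handed in: The lid stands still at 40 degrees open (35 to 45), held by the fingers (over 1 N) with the point between them within 40 mm of the T-handle's bar; the bolt is still drawn back (over 30 mm); cup, tub and tile are within 20 mm of where they stood (value of joint bolt above 0.03 m and value of joint lid between 0.611 and 0.785 rad and velocity of joint lid between -0.05 and 0.05 rad/s and contact force between the fingers and lid above 1 N and distance of each of cup, tub, tile from where it was at the start of the episode below 0.02 m and distance between the grasp point and handle_bar below 0.04 m); the arm keeps its last pose, push and grip.
It fails at once if the cup, the tub or the tile was moved by more than 20 mm (distance of any of cup, tub, tile from where it was at the start of the episode above 0.02 m).
It fails at once if the lid was thrown open past 65 degrees (value of joint lid above 1.134 rad).
It also fails if it takes over 46 s, if anything falls off the work surface, if the arm or the gripper's body presses on something with over 40 N, if the wrist force passes 120 N, or if a joint passes its speed limit or range.

## Robot

A 7-joint arm with a two-finger parallel gripper is mounted at the origin on a cart in front of the work surface, level with it; the furniture and walls round the work are solid. World frame = base frame: x ahead of the robot, y to its left, z up, the work surface at z = 0. Lengths are in m, angles in rad, forces in N, time in s.
With the tool pointing down it reaches from about 0.4 to 0.85 m from the base axis. Payload 10.4 kg.
Tool frame: the origin (TCP) lies on the centre line of the jaws, within the pads' length; the fingertips stand 22 mm ahead of it and the grasp point (between the pads) lies 3 mm ahead of it; z points along the fingers, y is the line along which they close (so a half turn about z gives the same grasp; the last joint's range is limited). The gripper opens to 87 mm and grips with 3 to 60 N. Pads are 19 mm wide; open, the fingers measure 117 mm over their backs; the gripper's body (75 mm by 190 mm) begins 51 mm behind the grasp point.
Start: joints at [-1.368, 0.332, -0.065, 1.46, 0.022, 1.35, -0.088], TCP at [0.14, 0.609, 0.245] pointing down, gripper open.
Joint ranges: [-2.6, 2.6], [-0.5, 2.12], [-1.47, 1.34], [0.16, 2.42], [-1.27, 4.41], [0.06, 2.06], [-2.6, 2.6]. Speed limits (rad/s): [2.22, 2.22, 2.79, 2.79, 3.14, 3.14, 3.14].

## Interface

Orientations are given as a unit quaternion [x, y, z, w].
In Python, from bench import r gives the robot as it stands.
- The arm moves only by the tool jog_arm, called after "Emit:" as name(argument=value, ...) on one line, values as JSON. Schema: {"type":"object","properties":{"offsets":{"type":"string"},"grip_force":{"type":"number"},"only":{"type":"string"},"quiet":{"type":"boolean"},"lines":{"type":"string"}},"required":["offsets"],"additionalProperties":false}. offsets is a string of 1 to 12 rows, one to a line, with the numbers parted by spaces; each row has 5 numbers: dx, dy, dz in shares of 0.8 m (1.0 is 0.8 m), then a turn about the tool's z in shares of 180 degrees (1.0 is 180 degrees), then the finger opening in m; each row is the pose to reach, as a shift and turn from the pose commanded when the call began, along the tool's axes at that moment; what a row does not reach only later rows make up. A row lasts 1/10 s, in which the tool goes at most 0.05 m and 0.15 rad, less where a joint would pass 70% of its speed; a pose out of reach is approached as far as the arm can. The fingers move at their own pace and stop on an object; grip_force is the grip in N (left out, the last holds). Time passes only in rows, so rows that do not move let the fingers close. The tool returns the time, the measured TCP pose, the force, the opening and the grip force at its end. only (a regular expression) keeps the lines of the reply that match it, lines (a string "A,B") keeps lines A to B, and quiet returns only ok. Shift and turn numbers lie between -1 and 1, and a call with a number outside is refused. Input that does not fit is refused with a message, and nothing moves.
- r.read_state(): the state, without advancing time (a new reading comes with each control period).
- r.camera(name): name is "scene" or "top"; returns a dict with "img" (400x640x3 uint8, red, green, blue), "fx", "fy", "cx", "cy" (pixels), "k1" (the pictures are not rectified: a ray, as slopes to the right and down, at radius r is drawn at 1 + k1 r^2 times it, then the intrinsics apply), "pose" (4x4, takes a point from camera to world coordinates). Camera axes: x right, y down, z forward; pixel columns grow to the right and rows downward; lengths in m; the calibration is good to about 2 mm. A picture is of the moment at which its call begins. There is no depth.
- r.close_job(): hands the job in; it is judged then, once.
The state is a dict: "time": time; "joint_positions": joint angles; "joint_vel": joint speeds; "joint_torque": joint torques, N m; "ee_pos": TCP position; "eef_rot": TCP orientation; "ft_force": force on the tool from outside, world axes, zero at the start; "torque": the same for the moment, N m; "width": finger opening in m; "grip_force": force on a finger pad.
Only numpy, scipy, OpenCV 4.12 (cv2) and the standard library are available. Lean on these libraries where they do the work, as an engineer would, in place of code of your own. Each camera call takes 0.05 s, during which the arm holds its last target. There are 200 camera calls.

## Working session

There is one attempt and no reset: what is moved stays moved. The work goes in short steps, Python scripts to look and compute and a tool call to move; the robot and the scene stay as the last step left them, time stands still between calls to the robot, and variables do not carry over. Pictures are saved under pics/ and viewed, at most 10 in all, crops included, and the job is handed in when it is done.

```bash
ls; mkdir -p pics; python3 - <<'E'
from bench import r
import cv2
s=r.read_state()
for k,v in s.items(): print(k,v)
for n in("scene","top"):
    c=r.camera(n); cv2.imwrite(f"pics/{n}0.png",c["img"][:,:,::-1]); print(n,{k:v for k,v in c.items() if k!="img"})
    import pickle; pickle.dump(c,open(f"{n}0.pkl","wb"))
E
```

```text
bench.py
pics
time 0.0
joint_positions [-1.36761585  0.33287907 -0.0646828   1.46093503  0.02165603  1.34988199
 -0.08848309]
joint_vel [-2.51771351e-04 -2.01413021e-03  4.15017801e-04  7.63135224e-05
  1.28163713e-03  1.27716741e-04 -1.76570193e-03]
joint_torque [ 2.77789804e-04 -6.23264909e+01  2.50001944e-02 -3.89891911e+01
 -6.13085506e-02  3.98086687e-02  1.48921290e-04]
ee_pos [0.13987064 0.60879228 0.24375239]
eef_rot [ 1.12633780e-01  9.93636320e-01 -7.03307351e-04 -1.71486193e-05]
ft_force [ 0.38921247 -0.45692731 -0.2865811 ]
torque [-0.03230124  0.00756127 -0.01188083]
grip_force 0.0
width 0.08701662493986405
scene {'fx': 401.6659281737642, 'fy': 401.6659281737642, 'cx': 322.20051082127753, 'cy': 197.8656742170289, 'k1': -0.03755331469827794, 'pose': array([[ 0.55844965, -0.58919821,  0.58393447,  0.04526119],
       [-0.82942667, -0.40815186,  0.38139672, -0.36371905],
       [ 0.01361567, -0.69732168, -0.71662897,  0.79972626],
       [ 0.        ,  0.        ,  0.        ,  1.        ]])}
top {'fx': 401.7454608217182, 'fy': 401.7454608217182, 'cx': 318.7153447552104, 'cy': 206.42582518895242, 'k1': -0.07315090151760649, 'pose': array([[ 0.01261349, -0.9884251 ,  0.1511844 ,  0.43008583],
       [-0.99972637, -0.01544483, -0.01756812, -0.01058153],
       [ 0.01969979, -0.15092143, -0.98834945,  1.12514498],
       [ 0.        ,  0.        ,  0.        ,  1.        ]])}
```

View pics/scene0.png

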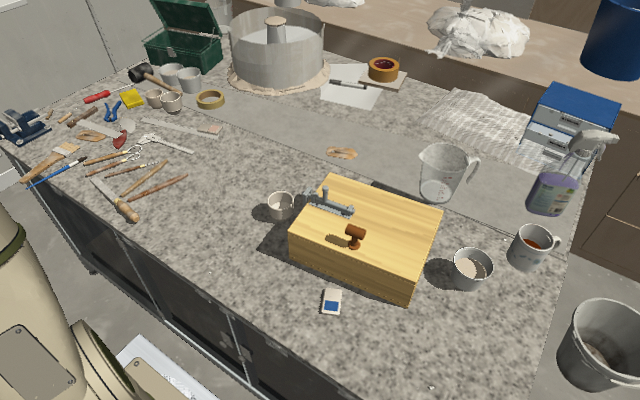

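View pics/top0.png

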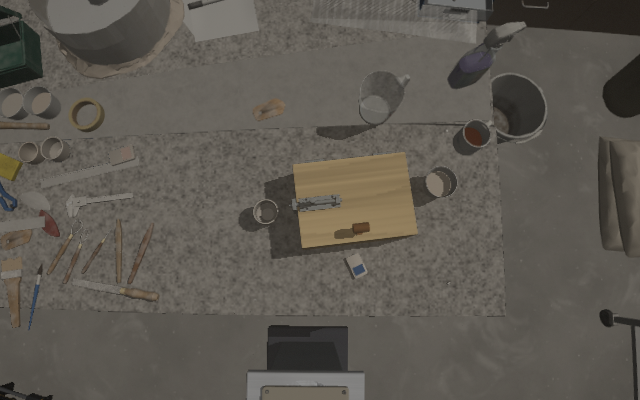

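The scene view shows the box with its handle at about (356,232) and the bolt at about (325,203). In the top view the lid spans roughly (293..416, 153..247), with the cup at (265,212), the tub at (440,183) and the tile at (356,266). Next I'll measure the lid.

```bash
cat > h.py <<'E'
import numpy as np, cv2
def ray(c,uv):
    K=np.array([[c["fx"],0,c["cx"]],[0,c["fy"],c["cy"]],[0,0,1]])
    p=cv2.undistortPoints(np.array(uv,float).reshape(-1,1,2),K,np.array([c["k1"],0,0,0])).reshape(-1,2)
    d=np.c_[p,np.ones(len(p))]@c["pose"][:3,:3].T
    return c["pose"][:3,3],d
def plane(c,uv,z):
    o,d=ray(c,uv); return o+d*((z-o[2])/d[:,2])[:,None]
def proj(c,P):
    q=(np.atleast_2d(P)-c["pose"][:3,3])@c["pose"][:3,:3]; s=q[:,:2]/q[:,2:]
    s=s*(1+c["k1"]*(s**2).sum(1))[:,None]; return s*[c["fx"],c["fy"]]+[c["cx"],c["cy"]]
E
python3 - <<'E'
import pickle; from h import *
t=pickle.load(open("top0.pkl","rb")); s=pickle.load(open("scene0.pkl","rb"))
hsv=cv2.cvtColor(t["img"],cv2.COLOR_RGB2HSV)
m=cv2.inRange(hsv,(12,70,90),(30,255,255)); m[:, :280]=0; m[:,430:]=0;m[:140]=0;m[260:]=0
cs,_=cv2.findContours(m,0,1); k=max(cs,key=cv2.contourArea)
P=plane(t,k.reshape(-1,2)+0.0,0.107)
rc=cv2.minAreaRect((P[:,:2]*1000).astype(np.float32)); print(rc, cv2.boxPoints(rc))
# wood-brown handle
for n,c in(("top",t),("scene",s)):
    h=cv2.cvtColor(c["img"],cv2.COLOR_RGB2HSV)
    b=cv2.inRange(h,(3,100,30),(18,255,160)); b=cv2.morphologyEx(b,cv2.MORPH_OPEN,np.ones((3,3)))
    nn,_,st,ce=cv2.connectedComponentsWithStats(b)
    for i in range(1,nn):
        if st[i,4]>30 and 280<ce[i,0]<460 and 150<ce[i,1]<260: print(n,st[i],ce[i])
a=cv2.resize(t["img"][140:285,240:470],None,fx=3,fy=3,interpolation=2)[:,:,::-1]
b=cv2.resize(s["img"][165:320,255:455],None,fx=3,fy=3,interpolation=2)[:,:,::-1]
cv2.imwrite("pics/ct.png",a); cv2.imwrite("pics/cs.png",b)
E
```

```text
((607.9349975585938, -120.34892272949219), (219.625244140625, 299.7073669433594), 7.592395782470703) [[ 479.2857      13.6820345]
 [ 518.88446   -283.39783  ]
 [ 736.5843    -254.37988  ]
 [ 696.98553     42.69998  ]]
top [352 222  18  13 190] [360.32105263 227.73157895]
scene [345 224  21  26 312] [354.38782051 235.16346154]
```

View pics/ct.png

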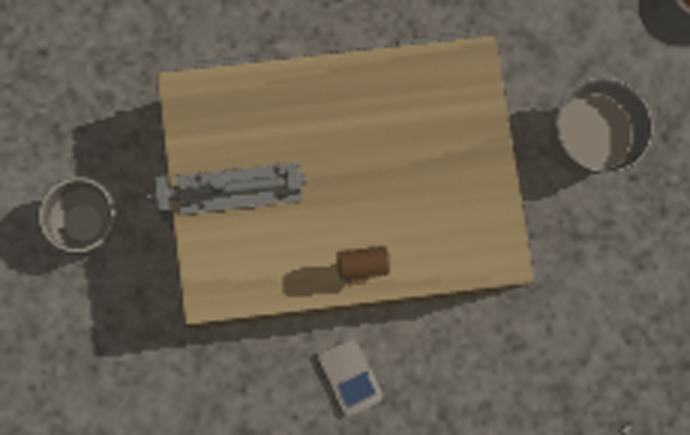

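View pics/cs.png

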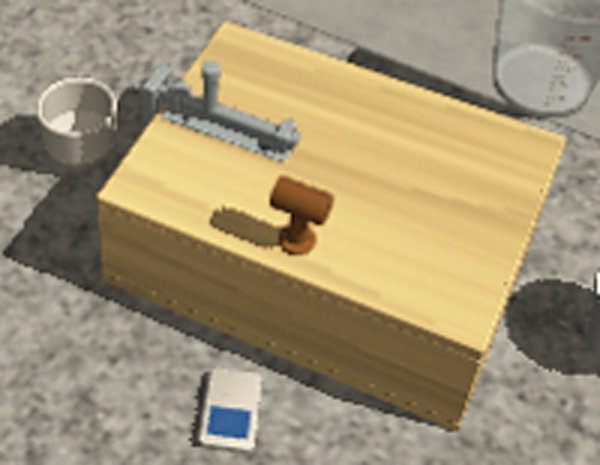

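The crops show the knob head at scene px ≈(325,187), the bar at top px ≈(361,227), and the bolt home in its keeper on the left. I'll check these against the measured box pose.

```bash
python3 - <<'E'
import pickle; from h import *
t=pickle.load(open("top0.pkl","rb")); s=pickle.load(open("scene0.pkl","rb"))
from bench import r
from scipy.spatial.transform import Rotation as R
a=np.radians(7.59); C=np.array([.6079,-.1203,0]); X=np.array([np.cos(a),np.sin(a),0]);Y=np.array([-np.sin(a),np.cos(a),0]);Z=np.array([0,0,1])
bar=C-.08*X+.152*Z; kn=C+.112*Y+.154*Z
for n,p in(("bar",bar),("knobtop",kn+.01*Z)): print(n,p,proj(t,p),proj(s,p))
st=r.read_state(); M=R.from_quat(st["eef_rot"]).as_matrix()
print("to knob hover",(kn+[0,0,.07]-st["ee_pos"])@M, "turn",np.degrees(np.arctan2(*(M.T@Y)[[0,1]])))
E
```

```text
bar [ 0.52860091 -0.13086667  0.152     ] [[360.67130709 227.48146258]] [[354.86938154 232.40132315]]
knobtop [ 0.59310666 -0.00928128  0.164     ] [[311.22220442 199.79065966]] [[323.65957997 187.21492243]]
to knob hover [-0.58011087 -0.5009727   0.02049233] turn 20.524444964700933
```

The manual's scale: shifts go in shares of 0.8 m and turns go in shares of 180 degrees. Converting my numbers, -0.42 m / 0.8 = -0.525, -0.39 m / 0.8 = -0.4875, -0.358 rad / 3.1416 = -0.114.

Emit:
jog_arm(offsets="-0.0375 -0.0325 0 -0.0286 0.06\n-0.0825 -0.0713 0 -0.0637 0.06\n-0.1275 -0.11 0 -0.0955 0.06\n-0.1725 -0.1488 0 -0.114 0.06\n-0.2175 -0.1875 0 -0.114 0.06\n-0.2625 -0.2263 0 -0.114 0.06\n-0.3075 -0.265 0 -0.114 0.06\n-0.3525 -0.3038 0 -0.114 0.06\n-0.3975 -0.3425 0 -0.114 0.06\n-0.4425 -0.3813 0 -0.114 0.06\n-0.4875 -0.42 0 -0.114 0.06\n-0.525 -0.4525 0 -0.114 0.06", grip_force=20)

```text
time: 1.3
ee_pos: [0.4692, 0.1597, 0.2445]
eef_rot: [-0.065, 0.998, -0.0, 0.0]
ft_force: [0.8, 1.4, 0.2]
width: 0.0603
grip_force: 0.0
```

```bash
cat > go.py <<'E'
import sys
from h import *; from bench import r
from scipy.spatial.transform import Rotation as R
a=np.radians(7.59); C=np.array([.6079,-.1203,0]); X=np.array([np.cos(a),np.sin(a),0]);Y=np.array([-np.sin(a),np.cos(a),0]);Z=np.array([0,0,1])
st=r.read_state(); M=R.from_quat(st["eef_rot"]).as_matrix()
p=C+X*float(sys.argv[1])+Y*float(sys.argv[2])+Z*float(sys.argv[3]) # TCP target, box frame
print("shift",((p-st["ee_pos"])@M).round(4),"turn",-np.arctan2(*(M.T@Y)[[0,1]]).round(4),"boxframe",((st["ee_pos"]-C)@np.c_[X,Y,Z]).round(4),"t",st["time"],st["ft_force"],M[:,2])
E
python3 go.py 0 .112 .22
```

```text
shift [-0.1008 -0.1837  0.0245] turn -0.0017 boxframe [-0.1005  0.2959  0.2445] t 1.3 [0.8268739  1.41177691 0.18532409] [ 1.26015849e-04 -9.80325697e-05 -9.99999987e-01]
```

Scaled: -0.184 m / 0.8 = -0.23, -0.146 m / 0.8 = -0.1825.

Emit:
jog_arm(offsets="-0.025 -0.045 0 0 0.06\n-0.05 -0.0913 0 0 0.06\n-0.075 -0.1375 0 0 0.06\n-0.1 -0.1825 0 0 0.06\n-0.1263 -0.23 0 0 0.06\n-0.1263 -0.23 0.0125 0 0.06\n-0.1263 -0.23 0.025 0 0.06")

```text
time: 2.0
ee_pos: [0.5927, -0.0078, 0.2236]
eef_rot: [-0.065, 0.998, -0.0, -0.0]
ft_force: [0.3, 1.2, 0.5]
width: 0.0601
grip_force: 0.0
```

```bash
python3 go.py 0 .112 .165
python3 - <<'E'
from bench import r
import cv2
c=r.camera("scene"); cv2.imwrite("pics/h1.png",cv2.resize(c["img"][100:320,220:480],None,fx=3,fy=2.7)[:,:,::-1])
E
```

```text
shift [-0.0003 -0.0015  0.0586] turn -0.0024 boxframe [-2.000e-04  1.135e-01  2.236e-01] t 2.0 [0.29756378 1.18153306 0.49380739] [-6.77122260e-04 -4.88933828e-04 -9.99999651e-01]
```

View pics/h1.png

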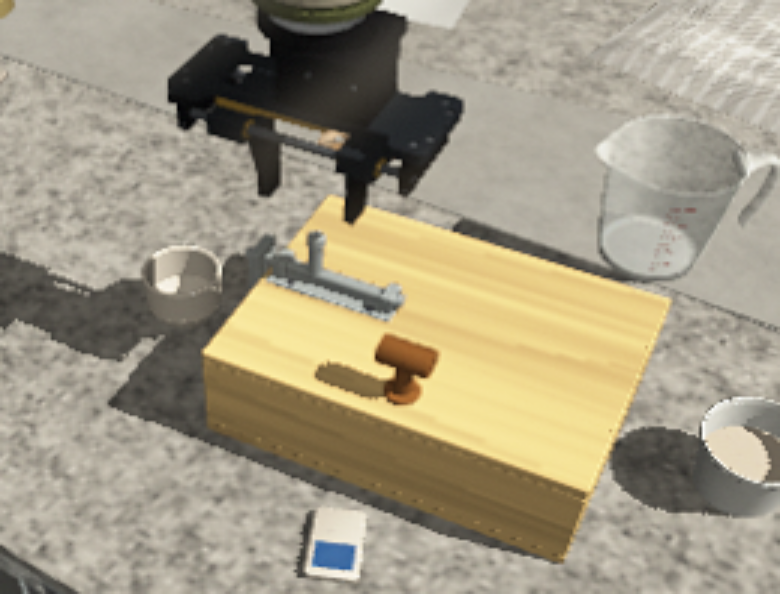

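The open jaws sit directly above the knob (crop ≈(315,245)), aligned with the bolt. Next I descend and grip it.

Scaled: 0.058 m / 0.8 = 0.0725, 0.04 m / 0.8 = 0.05.

Emit:
jog_arm(offsets="0 -0.0013 0.025 0 0.06\n0 -0.0013 0.05 0 0.06\n0 -0.0013 0.0725 0 0.06\n0 -0.0013 0.0725 0 0.06\n0 -0.0013 0.0725 0 0.03\n0 -0.0013 0.0725 0 0.0\n0 -0.0013 0.0725 0 0.0\n0 -0.0013 0.0725 0 0.0\n0 -0.0013 0.0725 0 0.0\n0 -0.0013 0.0725 0 0.0", grip_force=15)

```text
time: 3.05
ee_pos: [0.5928, -0.0079, 0.1667]
eef_rot: [-0.066, 0.998, 0.0, 0.0]
ft_force: [-0.3, -1.6, 0.8]
width: 0.0198
grip_force: 0.8
```

```bash
python3 go.py 0 .073 .165
```

```text
shift [-0.0001 -0.0404  0.0017] turn -0.0004 boxframe [-1.000e-04  1.134e-01  1.667e-01] t 3.05 [-0.25122629 -1.55490933  0.80937659] [ 2.73492725e-04  2.08633868e-05 -9.99999962e-01]
```

Scaled: -0.038 m / 0.8 = -0.0475, -0.032 m / 0.8 = -0.04.

Emit:
jog_arm(offsets="0 0 0 0 0\n0 0 0 0 0\n0 0 0 0 0\n0 -0.01 0 0 0\n0 -0.02 0 0 0\n0 -0.03 0 0 0\n0 -0.04 0 0 0\n0 -0.0475 0 0 0\n0 -0.0475 0 0 0", grip_force=15)

```text
time: 3.95
ee_pos: [0.598, -0.047, 0.1667]
eef_rot: [-0.065, 0.998, -0.0, 0.0]
ft_force: [-0.3, -1.1, 4.2]
width: 0.0148
grip_force: 15.0
```

```bash
python3 go.py 0 .072 .165
```

```text
shift [-0.0001 -0.0019  0.0017] turn -0.002 boxframe [-1.000e-04  7.390e-02  1.667e-01] t 3.95 [-0.25289836 -1.07220257  4.21656397] [ 8.34042784e-04 -7.87399535e-04 -9.99999342e-01]
```

Scaled: -0.002 m / 0.8 = -0.0025, -0.001 m / 0.8 = -0.0013.

Emit:
jog_arm(offsets="0 -0.0013 0 0 0\n0 -0.0025 0 0 0\n0 -0.0025 0 0 0")

```text
time: 4.25
ee_pos: [0.5981, -0.0471, 0.1667]
eef_rot: [-0.066, 0.998, 0.0, 0.0]
ft_force: [-0.1, 0.0, 4.5]
width: 0.0143
grip_force: 15.0
```

```bash
python3 go.py 0 .072 .165
```

```text
shift [-0.0001 -0.0019  0.0017] turn 0.0001 boxframe [-1.000e-04  7.390e-02  1.667e-01] t 4.25 [-8.10275862e-02  1.48708219e-03  4.47417029e+00] [ 1.58336086e-04  3.51807382e-04 -9.99999926e-01]
```

Emit:
jog_arm(offsets="0 0 0 0 0.04\n0 0 0 0 0.04\n0 0 0 0 0.05\n0 0 -0.0375 0 0.05\n0 0 -0.0875 0 0.07")

```text
time: 4.75
ee_pos: [0.5967, -0.0472, 0.2352]
eef_rot: [-0.066, 0.998, -0.0, -0.002]
ft_force: [1.0, 0.7, -0.2]
width: 0.0463
grip_force: 0.0
```

```bash
python3 go.py -.08 0 .205
python3 - <<'E'
from bench import r
import cv2,pickle
c=r.camera("top"); pickle.dump(c,open("t2.pkl","wb"))
c=r.camera("scene"); pickle.dump(c,open("s2.pkl","wb"));cv2.imwrite("pics/h2.png",cv2.resize(c["img"][100:320,220:480],None,fx=3,fy=2.7)[:,:,::-1])
E
```

```text
shift [ 0.0784 -0.074   0.0306] turn -0.0001 boxframe [-0.0015  0.074   0.2352] t 4.75 [ 1.03525954  0.65314437 -0.16456158] [-4.63831195e-03 -4.84974191e-04 -9.99989125e-01]
```

View pics/h2.png

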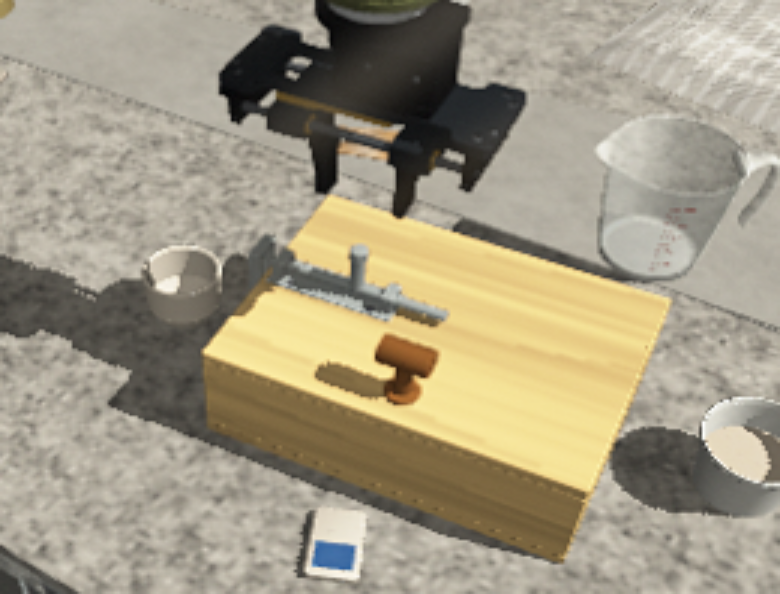

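The bolt is drawn: the knob now stands at crop ≈(357,250), the rod is out of the keeper and the lid is shut. I'll confirm this numerically while moving over the handle.

Scaled: 0.078 m / 0.8 = 0.0975, -0.074 m / 0.8 = -0.0925.

```bash
python3 - <<'E'
import pickle; from h import *
s=pickle.load(open("s2.pkl","rb"));a=np.radians(7.59)
for d in(.034,.037,.04): print(d,proj(s,np.array([.6079,-.1203,.164])+(.112-d)*np.array([-np.sin(a),np.cos(a),0])))
E
```

```text
0.034 [[337.26346464 192.0497229 ]]
0.037 [[338.47854349 192.48161287]]
0.04 [[339.69603127 192.91436774]]
```

Emit:
jog_arm(offsets="0.025 -0.025 0 0 0.07\n0.0563 -0.0563 0 0 0.07\n0.0975 -0.0925 0 0 0.07\n0.0975 -0.0925 0.025 0 0.07\n0.0975 -0.0925 0.0375 0 0.07\n0.0975 -0.0925 0.0375 0 0.07")

```text
time: 5.45
ee_pos: [0.5299, -0.1299, 0.2049]
eef_rot: [-0.067, 0.998, 0.0, -0.001]
ft_force: [0.5, 0.6, 0.0]
width: 0.0699
grip_force: 0.0
```

```bash
python3 go.py -.08 0 .155
```

```text
shift [ 0.0013 -0.0008  0.0499] turn 0.001 boxframe [-0.0786  0.0008  0.2049] t 5.45 [0.50645266 0.63270878 0.03172661] [-2.79870366e-03  5.17965437e-04 -9.99995949e-01]
```

Scaled: 0.05 m / 0.8 = 0.0625, 0.025 m / 0.8 = 0.0313.

Emit:
jog_arm(offsets="0.0013 -0.0013 0.0313 0 0.07\n0.0013 -0.0013 0.0625 0 0.07\n0.0013 -0.0013 0.0625 0 0.07\n0.0013 -0.0013 0.0625 0 0.03\n0.0013 -0.0013 0.0625 0 0.03\n0.0013 -0.0013 0.0625 0 0.03\n0.0013 -0.0013 0.0625 0 0.03\n0.0013 -0.0013 0.0625 0 0.03\n0.0013 -0.0013 0.0625 0 0.03\n0.0013 -0.0013 0.0625 0 0.03", grip_force=30)

```text
time: 6.45
ee_pos: [0.5298, -0.1303, 0.1572]
eef_rot: [-0.067, 0.998, 0.001, 0.0]
ft_force: [-3.1, 6.6, 6.0]
width: 0.04
grip_force: 30.0
```

```bash
python3 go.py -.08 0 .155
python3 - <<'E'
import numpy as np
for d in range(5,41,5):
    t=np.radians(d); c=np.arctan2(57,190)
    print(d,"back",round(.190-.19836*np.cos(c+t),4),"up",round(.19836*np.sin(c+t)-.057,4))
E
```

```text
shift [ 0.0012 -0.0004  0.0022] turn 0.0012 boxframe [-0.0788  0.0004  0.1572] t 6.45 [-3.09789666  6.59750457  6.0252457 ] [ 8.25851842e-05  2.73528845e-03 -9.99996256e-01]
5 back 0.0057 up 0.0163
10 back 0.0128 up 0.0321
15 back 0.0212 up 0.0472
20 back 0.031 up 0.0615
25 back 0.0419 up 0.075
30 back 0.054 up 0.0874
35 back 0.0671 up 0.0987
40 back 0.0811 up 0.1088
```

Scaled: -0.075 m / 0.8 = -0.0938, -0.068 m / 0.8 = -0.085.

Emit:
jog_arm(offsets="-0.0038 0 -0.01 0 0.03\n-0.0071 0 -0.0204 0 0.03\n-0.0113 0 -0.0303 0 0.03\n-0.016 0 -0.0401 0 0.03\n-0.0213 0 -0.0496 0 0.03\n-0.0265 0 -0.059 0 0.03\n-0.0325 0 -0.068 0 0.03\n-0.0388 0 -0.0769 0 0.03\n-0.0455 0 -0.085 0 0.03\n-0.0524 0 -0.0938 0 0.03\n-0.0524 0 -0.0938 0 0.03", grip_force=30)

```text
time: 7.55
ee_pos: [0.5708, -0.1248, 0.2317]
eef_rot: [-0.067, 0.998, 0.001, -0.001]
ft_force: [-4.7, 6.2, -2.5]
width: 0.0395
grip_force: 30.0
```

```bash
python3 go.py -.08 0 .155
```

```text
shift [ 0.0425 -0.0005  0.0768] turn 0.0014 boxframe [-0.0373  0.0004  0.2317] t 7.55 [-4.70861067  6.1954239  -2.54562758] [-0.00226951  0.00219052 -0.99999503]
```

Scaled: -0.0392 m / 0.8 = -0.049, -0.0338 m / 0.8 = -0.0423.

Emit:
jog_arm(offsets="-0.0075 0 -0.0079 0 0.03\n-0.0151 0 -0.0155 0 0.03\n-0.0233 0 -0.0226 0 0.03\n-0.0315 0 -0.0296 0 0.03\n-0.0403 0 -0.036 0 0.03\n-0.049 0 -0.0423 0 0.03\n-0.049 0 -0.0423 0 0.03\n-0.049 0 -0.0423 0 0.03\n-0.049 0 -0.0423 0 0.03\n-0.049 0 -0.0423 0 0.03", grip_force=30)

```text
time: 8.55
ee_pos: [0.6093, -0.1197, 0.2651]
eef_rot: [-0.067, 0.998, 0.001, -0.001]
ft_force: [-4.5, 6.9, -0.0]
width: 0.0398
grip_force: 30.0
```

```bash
python3 go.py .001 0 .264
python3 - <<'E'
from bench import r
import cv2,pickle
t=r.camera("top"); pickle.dump(t,open("t3.pkl","wb"))
c=r.camera("scene"); cv2.imwrite("pics/h3.png",cv2.resize(c["img"][100:320,220:480],None,fx=3,fy=2.7)[:,:,::-1])
E
```

```text
shift [ 0.0005 -0.0004  0.0011] turn 0.0012 boxframe [0.0015 0.0004 0.2651] t 8.55 [-4.47087246  6.94360041 -0.04807446] [-0.00219458  0.00241894 -0.99999467]
```

View pics/h3.png

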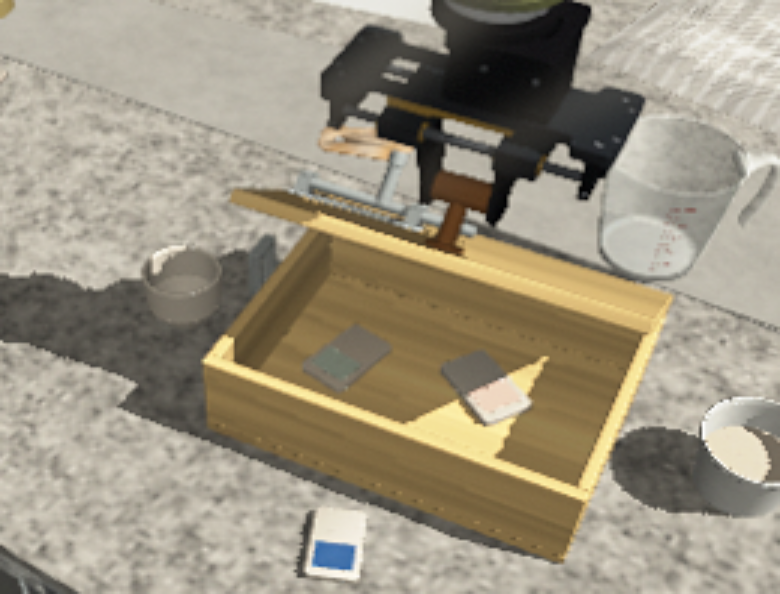

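The lid stands open with the bar between the fingers at crop ≈(460,190). The TCP position puts it at about 40°, the bolt is still drawn, and the cup, tub and tile look unmoved.

```bash
python3 -c "
from bench import r
print(r.close_job())"
```

```text
the job is handed in; nothing more can be done
None
```

I drew the bolt about 38 mm back and raised the lid to about 40° (worked out from the gripper position); the gripper still holds the T-handle, the cup, tub and tile look unmoved, and the job is handed in with no verdict returned.

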